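# Swing a tooth-model carrier plate square on its peg and bolt it

### The arm

A 6-joint arm with a two-finger parallel gripper is mounted at the origin on the work surface. World frame = base frame: x ahead of the robot, y to its left, z up, the work surface at z = 0. Lengths are in mm, angles in rad, forces in N, time in s.
With the tool pointing down it reaches from about 325 to 875 mm from the base axis. Payload 4.4 kg.
Tool frame: the origin (TCP) lies on the centre line of the jaws, within the pads' length; the fingertips stand ahead of it and the grasp point (between the pads) lies 6 mm ahead of it (ctrl.tcp_to_tips is the z of the fingertips in the tool frame, in mm); z points along the fingers, y is the direction in which the jaws open and shut (so a half turn about z gives the same grasp; the last joint's range is limited). The gripper opens to 85 mm and grips with 20 to 120 N. Pads are 22 mm wide; open, the fingers measure 114 mm over their backs; the gripper's body (76 mm by 85 mm) begins 54 mm behind the grasp point. The pads swing forward as they close: fully open they stand 13 mm farther back than shut.
Start: joints at [1.024, 0.207, 1.542, -0, 1.393, -0.15], TCP at [221.699, 530.544, 256.282] pointing down, gripper open.
Joint ranges: [-2.73, 2.73], [-0.86, 2.22], [0.23, 2.46], [-1.11, 4.25], [0.08, 2.63], [-2.82, 2.82]. Speed limits (rad/s): [2.79, 2.79, 3.14, 3.14, 3.14, 3.14].

### API

Orientations are given as a 3x3 rotation matrix whose columns are the frame's x, y, z axes.
In Python, from plant import ctrl, sensors, optics gives the robot as it stands. Calls block until the motion is done:
- ctrl.move_ptp(position, orientation): joint-space move of the TCP to a pose.
- ctrl.move_l(position, rot=None, vel=150, threshold=None): straight line of the TCP; rot=None keeps the orientation; vel is the mean speed in mm/s. With threshold (N) it stops when the force on the tool has changed by that much, and returns True; else False.
- ctrl.set_joints(angles): joint-space move.
- ctrl.gripper_to(opening, force=None): finger opening in mm; force is the grip in N (None keeps the last); returns when the fingers have stopped.
- ctrl.hold(seconds).
- ctrl.solve_ik(position, orientation): joint angles nearest the present ones, or None.
- sensors.read_state(): the state.
- optics.grab_frame(name): name is "scene" or "top" or "wrist"; returns (picture, depth): 420x560x3 uint8, red, green, blue; 420x560 float32, mm along the optical axis (not along the pixel's ray), 0 where there is no reading.
- optics.camera_params(name): a dict with "mtx" (3x3 intrinsics, pixels), "R" (3x3) and "t" (3): a world point X has camera coordinates R X + t; the wrist camera has in their place "T_tool_cam" (4x4, takes a point from camera to tool coordinates, whose origin is the TCP and whose axes are the flange's). Camera axes: x right, y down, z forward; pixel columns grow to the right and rows downward; lengths in mm; the calibration is good to about 2 mm. A picture is of the moment at which its call begins: read the wrist's pose just before it. camera_params takes no time and is no camera call.
A pose or a line that the arm cannot do raises ctrl.MotionError and nothing moves.
- ctrl.finish_job(): hands the job in, once; it reports no verdict.
The state is a dict: "t": time; "q": joint angles; "qvel": joint speeds; "tau": joint torques, N m; "eef_pos": TCP position; "eef_rot": TCP orientation; "force": force on the tool from outside, world axes, zero at the start; "wrist_torque": the same for the moment, N m; "grip_width": finger opening in mm.
Only numpy, scipy, OpenCV 4.12 (cv2) and the standard library are available. Lean on these libraries where they do the work, as an engineer would, in place of code of your own. Each camera call takes 0.05 s, during which the arm holds its last target. There are 200 camera calls.

### The job

Get the model carrier plate located and locked on the scanner fixture: slide it until its forked corner bears on the fixture's peg, then push its opposite corner so that it swings round on the peg, staying seated on it, until its edge is pressed flush against the stop block, and then push the bolt fully home into the plate's slot. Work gently: no contact of the plate with peg, stop or bolt may exceed about 20 N. Keep the plate flat on the bed, do not touch the plaster tooth model on it, and leave the other things on the desk alone.

Things in the scene. Friction and masses are not known exactly. Their poses are not given: they have to be found in the camera images.
- fixture: Grey painted steel base, fixed to the desk; the flat bed's top is 10 mm above the origin. Origin on the desk under the place where the plate's centre ends up; z up. The bed reaches from x = -127 to 157 and y = -130 to 95 mm. At the end the plate's axes are parallel to these and its origin is over the peg's axis.
- peg: Fixed upright steel peg on the bed, 12 mm diameter, 22 mm high above the bed. Origin on its axis at the bed's top. It stands at x = -38, y = 38 mm of the fixture. It bends if loaded over 20 N.
- stop: Fixed steel stop block on the bed, 20 (x) by 14 (y) by 20 mm (z), axes parallel to the fixture's. Origin at its underside centre, on the bed's top, at x = 62, y = 67 mm of the fixture; its bearing face is the one towards -y (fixture y = 60 mm). It is knocked out of true if loaded over 20 N.
- plate: Loose aluminium carrier plate, 120 x 120 x 12 mm, lying on the bed (0.35 to 0.75 kg with the model; bed friction resists sliding with 2 to 6 N). Origin on the underside at the seat of its fork: there the peg's axis stands when the fork bears on the peg. Edges at x = -22, x = 98, y = -98, y = 22 mm. It starts turned 0.36 to 0.6 rad clockwise (from above) from its final yaw.
- fork_mouth (a point): Mouth of the plate's fork at its corner (-22, 22) mm: an 18 mm wide gap, open outwards along the diagonal, with a 90 degree V at its bottom. This point is 15 mm outwards from the plate's origin. At the start the peg stands in the mouth, 5 to 11 mm short of the seat.
- push_corner (a point): Tip of the plate's plain square corner diagonally across from the fork, at x = 98, y = -98 mm of the plate, on its underside. A push in +y on the edge y = -98 mm, 15 to 40 mm in from this tip, presses the edge y = 22 mm onto the stop block and the fork onto the peg together.
- plate_slot (a point): Middle of the mouth of the bolt's slot in the plate's edge x = 98 mm, at y = -58 mm of the plate, mid-thickness. The slot is 16 mm wide and 20 mm deep.
- model: Brittle plaster tooth model screwed on the plate, 58 by 56 mm, 31 mm high above the plate's top. Origin at its underside centre, at x = 42, y = -40 mm of the plate. Never touch it.
- bolt (a joint): Sliding steel bolt, 12 mm wide, at fixture y = -20 mm, moving towards the fixture's -x. 0 = fully open, 0.022 m = fully home, at its end stop. Starts at 0 to 3 mm. Its tip enters the plate's slot after 4 mm of travel. It takes some 2 to 4 N to slide and stays where it is left.
- bolt_knob (a point): Centre of the top of the bolt's upright black knob, 16 mm diameter, 32 mm high, its top 52 mm above the desk and its underside 20 mm above the desk. At bolt = 0 it is at x = 116, y = -20 mm of the fixture. It can be pushed from its +x side or pinched from above. An aluminium guide for the bolt reaches from x = 70 to 90 mm of the fixture, its top 38 mm above the desk.
- jar: White jar with a grey cap, 52 mm diameter, 60 mm high, origin at its underside. A bystander.
- spatula: Hand tool with a black handle, 160 mm long, lying along its x axis. A bystander.
- cast: Loose plaster cast, 55 by 60 by 34 mm, origin at its underside centre. A bystander.
Mind the look-alikes: they are no part of the job. Of the things like the plate, leave any that is red; of the rest the smaller one is meant.

How it is judged:
By the outcome, as a careful person would: the job done as asked, in the order asked, and still so for the second after the job is handed in, with the robot touching nothing.
It also fails if it takes over 67 s, if anything falls off the work surface, if the arm or the gripper's body presses on something with over 40 N, if the wrist force passes 120 N, or if a joint passes its speed limit or range.

## Working session

There is one attempt and no reset: what is moved stays moved. The work goes in short steps, each a Python script; the robot and the scene stay as the last script left them, time stands still between calls to the robot, and variables do not carry over. Pictures are saved under pics/ and viewed, about 8 in all and at most 12, crops included, and the job is handed in when it is done.

```bash
ls; mkdir -p pics
python3 - <<'E'
from plant import ctrl, sensors, optics
import cv2, numpy as np
for n in ("scene","top"):
    im,d=optics.grab_frame(n); cv2.imwrite(f"pics/{n}0.png",im[:,:,::-1]); np.save(f"pics/{n}0d.npy",d)
    p=optics.camera_params(n); print(n,p)
print(optics.camera_params("wrist"),ctrl.tcp_to_tips)
s=sensors.read_state(); print(s['t'],s['force'],s['eef_rot'],s['grip_width'])
E
```

```text
pics
scene {'mtx': array([[485.11235394,   0.        , 288.10334355],
       [  0.        , 485.11235394, 216.46895501],
       [  0.        ,   0.        ,   1.        ]]), 'R': array([[ 0.73333062,  0.67986762,  0.0024944 ],
       [ 0.58580328, -0.62999873, -0.5098393 ],
       [-0.34505176,  0.37534199, -0.86026605]]), 't': array([-441.03462147, -203.67370357, 1581.30293452])}
top {'mtx': array([[466.13422923,   0.        , 276.10355277],
       [  0.        , 466.13422923, 211.16516299],
       [  0.        ,   0.        ,   1.        ]]), 'R': array([[ 0.01537389, -0.99986585,  0.00565067],
       [-0.98287682, -0.01615002, -0.18355469],
       [ 0.18362132, -0.00273196, -0.98299326]]), 't': array([  76.39350337,  515.62586992, 1196.61076629])}
{'mtx': array([[316.16434886,   0.        , 275.93690905],
       [  0.        , 316.16434886, 209.82799895],
       [  0.        ,   0.        ,   1.        ]]), 'T_tool_cam': array([[-7.23770395e-04, -9.48252484e-01, -3.17516462e-01,
         8.09505110e+01],
       [ 9.99999738e-01, -6.84000672e-04, -2.36727474e-04,
         3.45143332e-01],
       [ 7.29594246e-06, -3.17516550e-01,  9.48252730e-01,
        -1.17901833e+02],
       [ 0.00000000e+00,  0.00000000e+00,  0.00000000e+00,
         1.00000000e+00]])} 25.0
0.1 [0.61655316 0.57569204 0.80215143] [[-9.22687748e-01  3.85546481e-01 -1.10890998e-03]
 [ 3.85547934e-01  9.22686058e-01 -1.79672427e-03]
 [ 3.30455054e-04 -2.08535342e-03 -9.99997771e-01]] 85.3280132559934
```

View pics/top0.png

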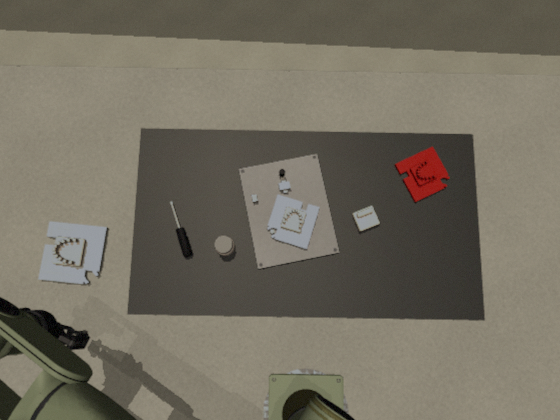

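View pics/scene0.png

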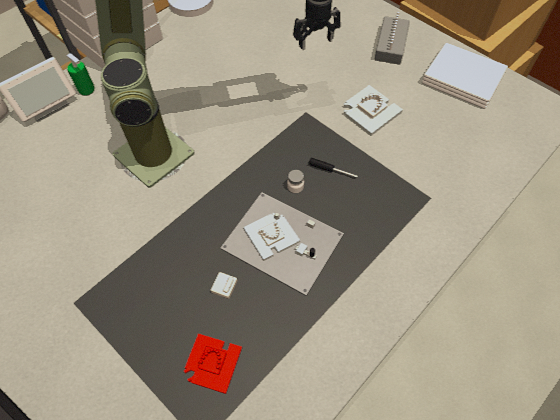

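The top view shows three plate-like things: a white plate on the fixture at (294,220), a larger white one at (73,253), and a red one at (422,174). I choose the one on the grey fixture, since it is the smaller of the two that aren't red. The bolt is at (282,178), the stop at (254,198) and the peg at about (271,232). I'll check with a close crop.

```bash
cat > h.py <<'E'
from plant import ctrl, sensors, optics
import cv2, numpy as np
def cam(n, st=None):
    p=optics.camera_params(n); K=p['mtx']
    if n=='wrist':
        T=np.eye(4); T[:3,:3]=st['eef_rot']; T[:3,3]=st['eef_pos']
        W=T@p['T_tool_cam']; return K,W[:3,:3],W[:3,3]   # cam->world
    R=np.array(p['R']); return K,R.T,-R.T@p['t']
def pix2z(C,uv,z):
    K,R,o=C; r=R@np.linalg.inv(K)@[uv[0],uv[1],1]; return o+r*(z-o[2])/r[2]
def proj(C,X):
    K,R,o=C; c=K@(R.T@(np.array(X)-o)); return c[:2]/c[2]
def Rz(a): c,s=np.cos(a),np.sin(a); return np.array([[c,-s,0],[s,c,0],[0,0,1.]])
def down(yaw):  # jaw (tool y) direction at angle yaw in world
    y=np.array([np.cos(yaw),np.sin(yaw),0]); z=np.array([0,0,-1.]); return np.column_stack([np.cross(y,z),y,z])
E
python3 - <<'E'
from h import *
C=cam('top')
for uv,z in [((240,170),10),((317,155),10),((338,250),10),((258,268),10),((254,197),30),((282,172),52),((271,231),32)]: print(uv,pix2z(C,uv,z).round(0))
im=cv2.imread('pics/top0.png')[145:275,225:350]
cv2.imwrite('pics/crop0.png',cv2.resize(im,None,fx=4.6,fy=4.6,interpolation=cv2.INTER_CUBIC))
E
```

```text
(240, 170) [637. 187.  10.]
(317, 155) [684. -28.  10.]
(338, 250) [417. -85.  10.]
(258, 268) [365. 131.  10.]
(254, 197) [556. 145.  30.]
(282, 172) [621.  70.  52.]
(271, 231) [463.  97.  32.]
```

View pics/crop0.png

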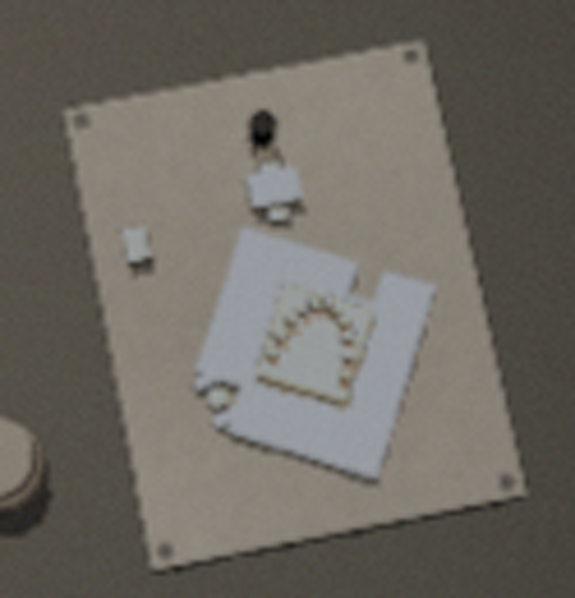

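The crop confirms it: this is the white plate with the fork on the peg at crop (218,397) and the slot at (368,275). The push corner is at (433,285), the bolt knob at (262,128), the guide at (275,185) and the stop at (137,246). The fixture's yaw is about 0.206 and the plate's about -0.27. Next is a closer wrist look from above.

Run:
```python
from h import *
import pickle
ctrl.move_ptp([496,90,215],down(0.52))
ctrl.gripper_to(30,20)
st=sensors.read_state(); im,d=optics.grab_frame('wrist')
cv2.imwrite('pics/w1.png',im[:,:,::-1]); np.save('pics/w1d.npy',d); pickle.dump(st,open('pics/w1.pkl','wb'))
print(st['t'],st['eef_pos'],st['force'],st['grip_width'])
cv2.imwrite('pics/w1b.png',cv2.resize(im[:,:,::-1],(800,600),interpolation=cv2.INTER_CUBIC))
```

```text
2.5583 [496.00804189  90.05169188 214.99612329] [ 1.13578996  0.03273226 -0.41696631] 30.09522444096349
```

View pics/w1b.png

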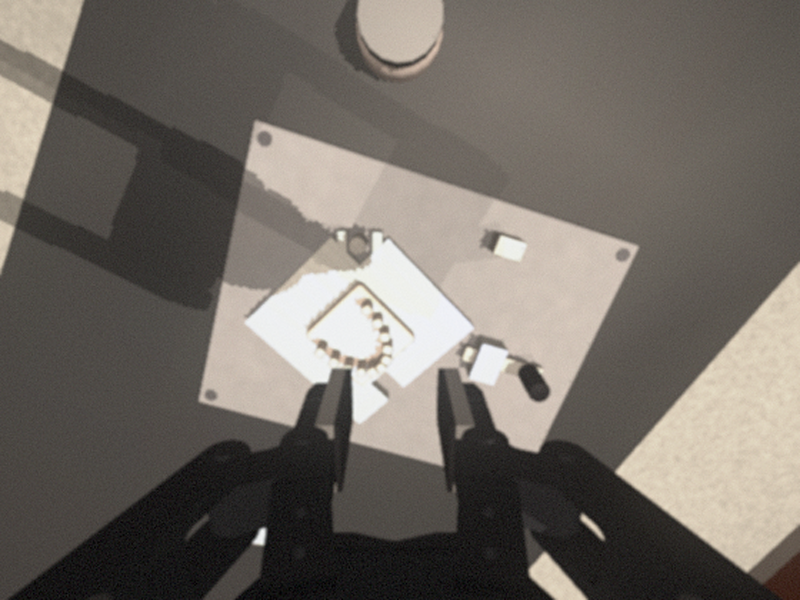

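Wrist view (800 px scale):
- **Plate:** corners at (473,327), (360,422) and (246,321), with the fork around the peg at (358,243).
- **Bed:** corners at (255,121), (638,246) and (200,402).
- **Stop and bolt:** stop top at (510,247), knob at (540,388).

I'll fit poses and check with an overlay.

```bash
cat > fit.py <<'E'
from h import *
import pickle
from scipy.optimize import least_squares
def P(pose,p):  # planar pose x,y,yaw
    return np.r_[pose[:2]+Rz(pose[2])[:2,:2]@np.array(p[:2],float), p[2]]
def fit(C,pts,p0):
    f=lambda q: np.ravel([proj(C,P(q,X))-uv for uv,X in pts])
    r=least_squares(f,p0,loss='soft_l1'); return r.x,f(r.x).reshape(-1,2)
bed=[(-127,95,10),(157,95,10),(157,-130,10),(-127,-130,10)]
plt_=[(98,22,22),(98,-50,22),(78,-50,22),(78,-66,22),(98,-66,22),(98,-98,22),(-22,-98,22),(-22,9,22),(-9,22,22)]
def overlay(im,C,F,Q,sc,x0,y0,x1,y1,bolt=0):
    o=cv2.resize(im[y0:y1,x0:x1],None,fx=sc,fy=sc,interpolation=cv2.INTER_CUBIC)
    L=lambda pose,pts,col: cv2.polylines(o,[np.int32([(proj(C,P(pose,p))+.5-[x0,y0])*sc for p in pts])],True,col,1)
    L(F,bed,(255,0,0)); L(Q,plt_,(0,0,255))
    L(F,[(52,60,30),(72,60,30),(72,74,30),(52,74,30)],(0,160,0))
    a=np.linspace(0,6.28,24)
    for z in(32,): L(F,[(-38+6*np.cos(t),38+6*np.sin(t),z) for t in a],(0,160,0))
    L(F,[(116-bolt+8*np.cos(t),-20+8*np.sin(t),52) for t in a],(0,200,255))
    return o
E
python3 - <<'E'
from fit import *
st=pickle.load(open('pics/w1.pkl','rb')); C=cam('wrist',st); s=560/800
F,e=fit(C,[(np.array(u)*s-.15,X) for u,X in [((255,121),bed[0]),((638,246),bed[1]),((200,402),bed[3]),((510,248),(62,67,30))]],[508,68,.206])
print('F',F,e.round(1).tolist())
Q,e=fit(C,[(np.array(u)*s-.15,X) for u,X in [((473,327),(98,22,22)),((360,422),(98,-98,22)),((246,321),(-22,-98,22))]],[463,97,-.27])
print('Q',Q,e.round(1).tolist())
print('plate origin rel peg (plate frame)',Rz(-Q[2])[:2,:2]@(Q[:2]-P(F,(-38,38,0))[:2]),'rel yaw',Q[2]-F[2])
im=cv2.imread('pics/w1.png'); cv2.imwrite('pics/w1o.png',overlay(im,C,F,Q,2.2,130,75,460,340))
imt=cv2.imread('pics/top0.png'); np.save('pics/FQ.npy',[F,Q])
CT=cam('top'); print('top stop,knob,corners',[proj(CT,P(F,p)).round(1).tolist() for p in [(62,67,30),(116,-20,52)]+bed],[proj(CT,P(Q,p)).round(1).tolist() for p in [(98,22,22),(98,-98,22),(-22,-98,22)]])
E
```

```text
F [5.10984384e+02 6.49611856e+01 2.17854307e-01] [[-0.4, -0.5], [1.5, -0.4], [-1.1, 0.8], [0.2, 0.9]]
Q [ 4.69656920e+02  8.91976518e+01 -2.92958258e-01] [[1.2, -0.2], [-0.2, 0.5], [-0.7, -0.1]]
plate origin rel peg (plate frame) [ 5.16108303 -3.30246834] rel yaw -0.5108125649748128
top stop,knob,corners [[254.6, 196.6], [282.0, 169.4], [258.2, 267.5], [238.5, 167.6], [316.9, 152.2], [339.7, 250.7]] [[277.3, 193.0], [319.2, 206.1], [306.4, 247.8]]
```

View pics/w1o.png

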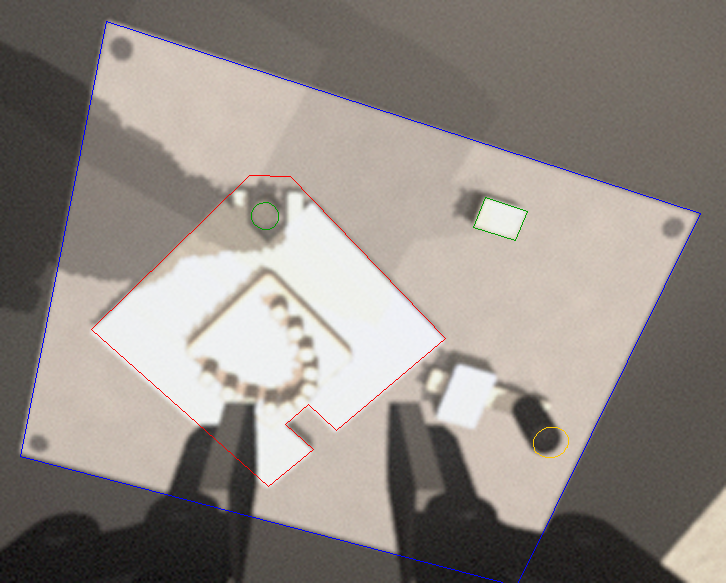

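The overlay fits within about 1 mm, apart from the knob, because the bolt is already slightly in. The plate sits about 6 mm short of its seat. Phase 1: straddle the free corner with the open jaws and push along the diagonal.

Run:
```python
from fit import *
F,Q=np.load('pics/FQ.npy')
yaw=Q[2]+np.pi/4; R=down(yaw); d=R[:,0]  # push dir
at=lambda s,z: np.r_[Q[:2]-d[:2]*s, z]
print('d',d)
ctrl.move_ptp(at(165,110),R)
ctrl.move_l(at(165,36),vel=80)
ctrl.hold(.2); f0=np.array(sensors.read_state()['force'])
print('contact',ctrl.move_l(at(125,36),vel=20,threshold=1.5))
def rd():
    st=sensors.read_state(); f=np.array(st['force'])-f0
    return (Q[:2]-st['eef_pos'][:2])@d[:2], -f@d, f@R[:,1], f[2], st['t']
print(np.round(rd(),2)); s=rd()[0]
base=None
for k in range(14):
    s-=1; ctrl.move_l(at(s,36),vel=8); r=rd(); print(np.round(r,2))
    if r[1]>10.5 or (k>=2 and r[1]>np.median(hist)+3.5): break
    hist=(hist if k else [])+[r[1]]
```

```text
d [-0.47277729  0.88118195  0.        ]
contact True
[134.67  -0.97  -0.43  -1.82   6.03]
[133.76   0.92  -0.82  -2.21   6.36]
[132.79   1.48  -1.55  -2.19   6.63]
[131.62   1.02  -1.95  -2.43   6.91]
[130.54   0.96  -0.23  -2.67   7.18]
[129.57   1.41  -0.    -1.5    7.46]
[128.75   2.55  -1.21  -1.33   7.73]
[ 1.2818e+02  4.9900e+00  2.0000e-02 -2.6500e+00  8.0100e+00]
```

It seated about where predicted: travel ended at 128.2 against 128.5 expected, with the force rising. I'll back off and look.

Run:
```python
from fit import *
F,Q=np.load('pics/FQ.npy'); yaw=Q[2]+np.pi/4; R=down(yaw); d=R[:,0]
p=np.array(sensors.read_state()['eef_pos'])
ctrl.move_l(p-28*d,vel=60); ctrl.move_l(np.r_[(p-28*d)[:2],110],vel=150)
ctrl.gripper_to(0,20)
ctrl.move_ptp([480,35,215],down(.2))
st=sensors.read_state(); im,_=optics.grab_frame('wrist'); im=im[:,:,::-1].copy()
cv2.imwrite('pics/w2.png',im); pickle.dump(st,open('pics/w2.pkl','wb')); C=cam('wrist',st)
pr=P(F,(-38,38,0)); Q1=np.r_[pr[:2],Q[2]]; np.save('pics/Q1.npy',Q1)
uv=proj(C,P(F,(10,0,22))); print(uv,st['t'],st['grip_width'])
cv2.imwrite('pics/w2o.png',overlay(im,C,F,Q1,2.2,110,40,470,310,2))
```

```text
[321.81017663 165.56046061] 10.3167 -0.15977154112678635
```

View pics/w2o.png

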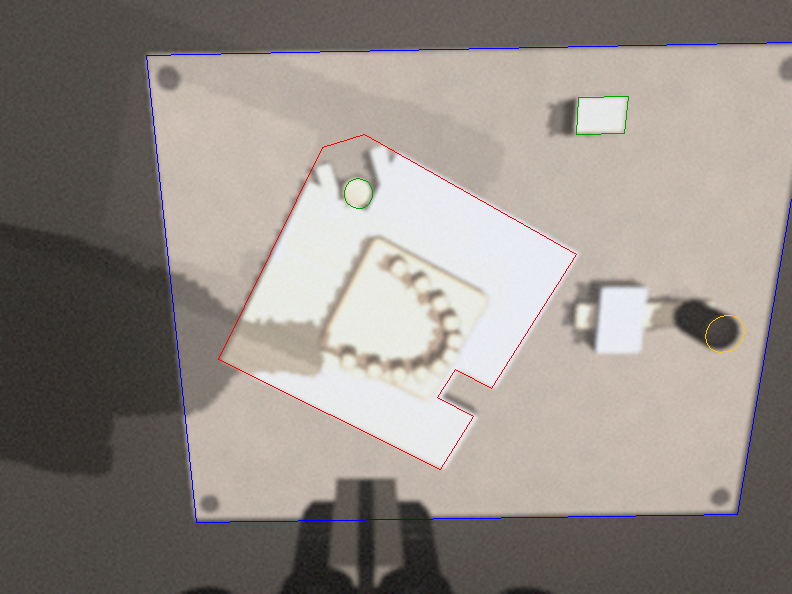

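This view confirms the seating: the red model outline, drawn with the plate origin on the peg, lies on the plate's edges to within about 0.5 mm. Tip is at (440,468) and the peg at (358,194) sits in the V. Phase 2: swing the plate with closed fingers on the y=-98 edge, about 35 mm in from the tip.

Run:
```python
from fit import *
F,_=np.load('pics/FQ.npy'); Q1=np.load('pics/Q1.npy'); peg=Q1[:2]; Z=37.5; LAG=.1
a0,a1=Q1[2],F[2]
def pose(th,back=0,z=Z):
    u=np.clip((th-a0)/(a1-a0),0,1.2); R=down(th-LAG)
    c=peg+Rz(th)[:2,:2]@[67-6*u,-98-back]
    return np.r_[c-(R@[11,-14.5,0])[:2],z],R
ctrl.move_ptp(*pose(a0,16,110)); p,R=pose(a0,16); ctrl.move_l(p,R,vel=80); ctrl.hold(.2)
f0=np.array(sensors.read_state()['force'])
def rd(th):
    st=sensors.read_state(); f=Rz(-th)@(np.array(st['force'])-f0); return f,st
p,R=pose(a0,-3); print('contact',ctrl.move_l(p,R,vel=20,threshold=1.5))
f,st=rd(a0); print(f.round(2),(Rz(-a0)[:2,:2]@(p[:2]-st['eef_pos'][:2])).round(2),st['t'])
th=a0+.01; hist=[]
while th<a1+.08:
    p,R=pose(th); ctrl.move_l(p,R,vel=12); f,st=rd(th); push=-f[1]
    print(round(th-a1,3),f.round(2),np.linalg.norm(p-st['eef_pos']).round(2),round(st['t'],1))
    if push>12 or (th>a1-.06 and push>np.median(hist)+4): break
    hist.append(push); th+= .025 if th<a1-.07 else .006
```

```text
contact True
[-0.15  0.78  0.15] [0.24 1.04] 13.0833
-0.501 [-0.04  1.24 -0.16] 0.21 13.4
-0.476 [-0.79 -0.63  0.55] 0.26 13.8
-0.451 [-0.77 -0.53 -1.16] 0.24 14.3
-0.426 [-0.46 -0.38 -1.11] 0.27 14.7
-0.401 [-0.1  -0.57 -0.6 ] 0.28 15.1
-0.376 [ 0.99 -1.17  0.57] 0.34 15.5
-0.351 [ 0.77  0.03 -0.62] 0.24 15.9
-0.326 [ 0.94 -1.72 -0.6 ] 0.24 16.3
-0.301 [-0.02 -1.64 -0.48] 0.29 16.7
-0.276 [ 0.71 -2.41 -1.13] 0.37 17.1
-0.251 [ 2.16 -1.42 -1.53] 0.45 17.6
-0.226 [ 2.51 -3.38 -0.2 ] 0.46 18.0
-0.201 [ 2.95 -3.19 -2.17] 0.36 18.4
-0.176 [ 2.47 -3.98 -2.17] 0.47 18.8
-0.151 [ 2.43 -4.44 -0.97] 0.5 19.2
-0.126 [ 3.16 -4.23 -1.61] 0.64 19.6
-0.101 [ 4.04 -4.19 -1.82] 0.69 20.0
-0.076 [ 3.56 -4.24 -2.19] 0.75 20.4
-0.051 [ 2.89 -3.69 -1.73] 0.84 20.8
-0.045 [ 2.74 -4.21 -1.8 ] 0.82 21.1
-0.039 [ 2.7  -5.22 -1.08] 0.87 21.3
-0.033 [ 3.11 -5.13 -1.61] 0.88 21.6
-0.027 [ 2.67 -4.95 -2.39] 0.91 21.8
-0.021 [ 3.74 -5.63 -1.79] 0.94 22.1
-0.015 [ 3.7  -5.54 -1.66] 0.99 22.3
-0.009 [ 3.08 -4.   -1.64] 0.97 22.6
-0.003 [ 2.81 -4.07 -1.62] 1.02 22.8
0.003 [ 3.29 -5.04 -2.26] 1.01 23.1
0.009 [ 3.34 -4.59 -2.33] 1.03 23.3
0.015 [ 3.56 -6.03 -1.73] 1.08 23.6
0.021 [ 3.96 -4.89 -2.14] 1.06 23.8
0.027 [ 3.33 -5.58 -1.9 ] 1.11 24.1
0.033 [ 2.8  -5.57 -1.95] 1.07 24.3
0.039 [ 2.16 -6.27 -1.51] 1.08 24.6
0.045 [ 0.53 -8.96 -0.73] 1.36 24.8
```

Run:
```python
from fit import *
F,_=np.load('pics/FQ.npy'); Q1=np.load('pics/Q1.npy')
st=sensors.read_state(); im,_=optics.grab_frame('wrist'); im=im[:,:,::-1].copy(); C=cam('wrist',st)
print(st['force'],st['t'])
Q2=np.r_[Q1[:2],F[2]]
print([proj(C,P(F,p)).round().tolist() for p in [(52,60,22),(-38,38,32),(60,60,22)]])
cv2.imwrite('pics/w3.png',im); pickle.dump(st,open('pics/w3.pkl','wb'))
cv2.imwrite('pics/w3o.png',overlay(im,C,F,Q2,1.42,0,0,560,420,2))
```

```text
[ 2.6888926  -8.85825345 -0.57859958] 24.825
[[285.0, -44.0], [31.0, 37.0], [308.0, -45.0]]
```

View pics/w3o.png

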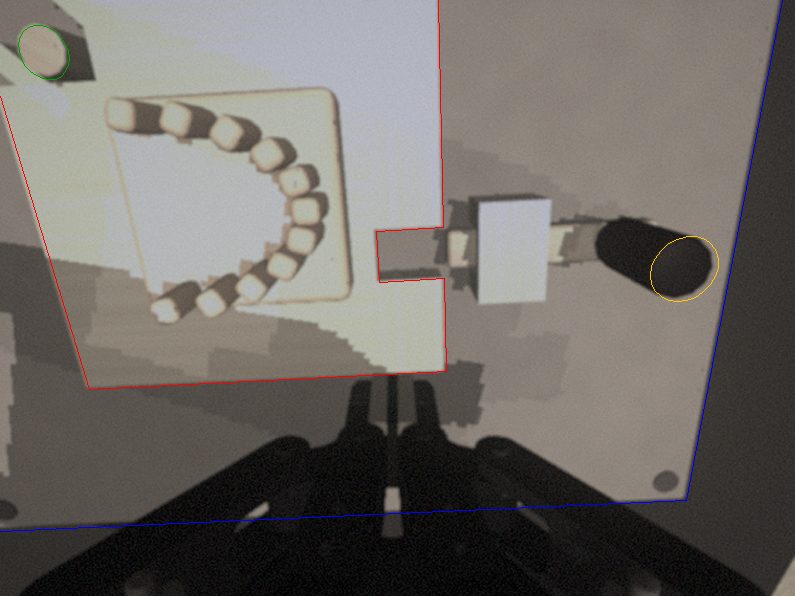

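The plate matches the predicted final outline to within a pixel or two all round: slot mouth at (442,255), bottom edge from (88,388) to (446,371). The bolt tip at (455,248) is centred on the slot, and the knob is at (683,267). I'll press gently once more to make sure it's flush, retreat, and then push the bolt.

Run:
```python
from fit import *
F,_=np.load('pics/FQ.npy'); ux=Rz(F[2])@[1,0,0]; uy=Rz(F[2])@[0,1,0]
for k in range(3):
    st=sensors.read_state(); fy=np.array(st['force'])@uy; print('press',round(fy,1),(Rz(-F[2])@st['force']).round(1))
    if fy<-10.5: break
    if k==0: tgt=np.array(st['eef_pos'])+1.4*uy
    tgt=tgt+.4*uy; ctrl.move_l(tgt,vel=8); ctrl.hold(.1)
p=np.array(sensors.read_state()['eef_pos'])
ctrl.move_l(p-20*uy,vel=50); ctrl.move_l(p-20*uy+[0,0,75],vel=150)
R=down(F[2]); at=lambda x,z: np.r_[P(F,(x,-20,z))]
ctrl.move_ptp(at(154,115),R); ctrl.move_l(at(154,51),vel=80); ctrl.hold(.2)
f0=np.array(sensors.read_state()['force'])
def rd():
    st=sensors.read_state(); return (Rz(-F[2])@(st['eef_pos']-np.r_[F[:2],0]))[:2],Rz(-F[2])@(np.array(st['force'])-f0),st['t']
print('contact',ctrl.move_l(at(120,51),vel=20,threshold=2)); 
x,f,t=rd(); print(x.round(2),f.round(2),round(t,1)); s=x[0]; s0=s
for k in range(32):
    s-=1; ctrl.move_l(at(s,51),vel=12); x,f,t=rd(); print(x.round(2),f.round(1),round(t,1))
    if f[0]>10 : break
```

```text
press -7.4 [ 0.6 -7.4  0.2]
press -8.4 [ 0.8 -8.4 -2.4]
press -9.8 [ 2.  -9.8 -2.5]
contact True
[132.45 -19.96] [ 1.43  0.73 -0.25] 30.0
[131.8  -20.03] [ 2.   0.6 -1.5] 30.2
[130.66 -20.04] [ 3.   0.2 -0. ] 30.5
[129.47 -20.03] [2.1 0.4 0.2] 30.7
[128.38 -20.01] [ 2.  -0.8  0.6] 31.0
[127.36 -20.02] [ 2.6 -0.2 -0.1] 31.2
[126.32 -19.98] [ 1.1 -0.   0.7] 31.5
[125.33 -20.  ] [ 2.  -0.1  0.4] 31.7
[124.29 -20.02] [ 2.4  0.3 -0.3] 32.0
[123.31 -20.  ] [2.2 0.4 0.5] 32.2
[122.3  -20.01] [ 2.1 -0.3  0.6] 32.5
[121.29 -19.97] [2.8 0.5 0.6] 32.7
[120.31 -19.97] [2.4 0.4 0.3] 33.0
[119.31 -19.96] [ 1.6 -0.5 -0.1] 33.2
[118.32 -19.98] [ 1.6 -0.1 -0.6] 33.5
[117.32 -19.98] [ 1.6 -0.2 -0.4] 33.7
[116.28 -19.99] [ 1.6 -0.1 -1.6] 34.0
[115.33 -20.  ] [ 2.3 -0.4  0.4] 34.2
[114.38 -19.97] [ 2.5 -0.5 -0.9] 34.5
[114.18 -20.01] [ 4.6 -0.1 -2.6] 34.7
[114.02 -20.01] [ 7.7  0.9 -4. ] 35.0
[113.9  -20.01] [10.7 -0.3 -6.7] 35.2
```

The bolt hit a firm end stop after about 18.5 mm, consistent with starting at roughly 3 mm. I'll retreat and check.

Run:
```python
from fit import *
F,_=np.load('pics/FQ.npy'); Q1=np.load('pics/Q1.npy'); Q2=np.r_[Q1[:2],F[2]]; ux=Rz(F[2])@[1,0,0]
p=np.array(sensors.read_state()['eef_pos'])
ctrl.move_l(p+25*ux,vel=60); ctrl.move_l(p+25*ux+[0,0,80],vel=150)
ctrl.move_ptp([505,-10,190],down(F[2]))
st=sensors.read_state(); im,_=optics.grab_frame('wrist'); im=im[:,:,::-1].copy(); C=cam('wrist',st)
print(st['t'],proj(C,P(F,(0,0,22))))
cv2.imwrite('pics/w4.png',im); cv2.imwrite('pics/w4raw.png',cv2.resize(im[0:300,140:500],None,fx=2,fy=2,interpolation=cv2.INTER_CUBIC))
cv2.imwrite('pics/w4o.png',overlay(im,C,F,Q2,2.2,140,10,500,280,22))
```

```text
37.275 [300.01719795 115.86332369]
```

View pics/w4o.png

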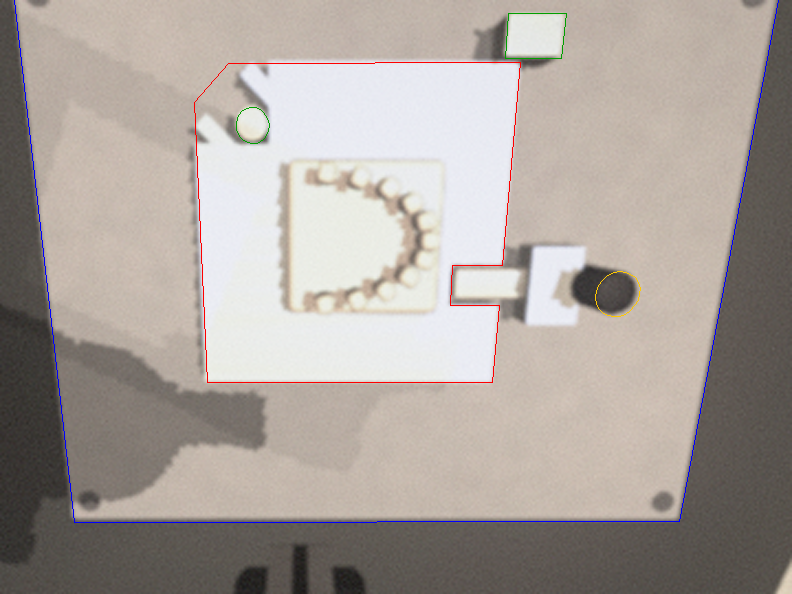

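The plate, bolt (home, with the knob on the predicted circle at (615,293)) and peg all match the final model. One closer crop of the stop–edge contact before handing in.

Run:
```python
from fit import *
F,_=np.load('pics/FQ.npy'); Q1=np.load('pics/Q1.npy'); Q2=np.r_[Q1[:2],F[2]]
R=down(F[2]); ctrl.move_ptp(np.r_[P(F,(60,25,0))[:2],170],R)
st=sensors.read_state(); im,_=optics.grab_frame('wrist'); im=im[:,:,::-1].copy(); C=cam('wrist',st)
g=lambda p: proj(C,P(F,p)).round(1)
u=g((50,60,22)); print(u,g((60,60,22)),g((60,59,22)),st['t'])
x,y=np.int32(u); y0=max(y-40,0); x0=max(x-90,0)
cv2.imwrite('pics/w5.png',cv2.resize(im[y0:y0+75,x0:x0+130],None,fx=6,fy=6,interpolation=cv2.INTER_CUBIC)); print(x0,y0)
```

```text
[262.9 163.9] [274.8 163.9] [274.8 165.1] 37.9
172 123
```

View pics/w5.png

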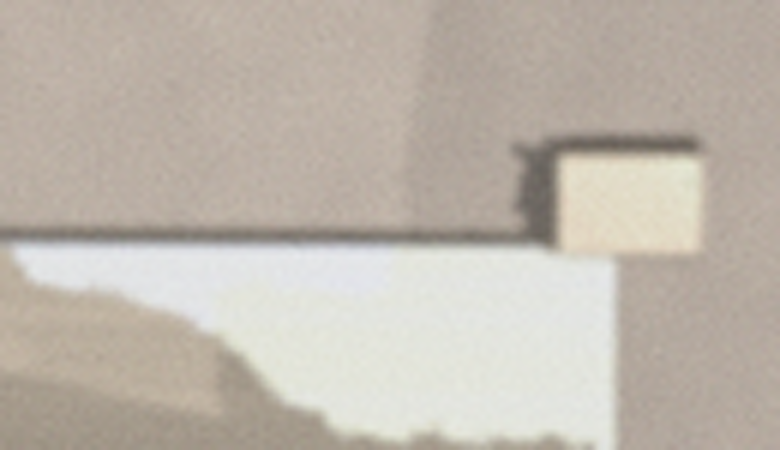

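The crop shows the plate edge at row 242 and the stop's top edge at row 252. That 10 px offset is just the parallax expected from the stop being 8 mm taller, so the edge is flush. Handing in.

Run:
```python
from h import *
print(sensors.read_state()['t'],sensors.read_state()['force']); ctrl.finish_job()
```

```text
37.95 [-0.39661142 -0.81568837 -0.67284297]
the job is handed in; nothing more can be done
```

The job is handed in at 38 s. The plate is seated on the peg, its edge is flush against the stop block, and the bolt is fully home.

- **Seating:** I straddled the free corner with the jaws and slid the plate along its diagonal onto the peg. The push reached about 5 N at seating. A wrist picture showed the plate within about 0.5 mm of the seated outline.
- **Swing:** With closed fingers on the edge y = -98 mm, about 31 to 37 mm in from the tip, I turned the plate on the peg until it met the stop. The last press was about 10 N.
- **Bolt:** I pushed the knob until it hit its end stop, after about 18.5 mm of travel, and the push reached about 11 N. That fits a start at about 3 mm.

With the gripper clear, the last pictures showed the plate on its final outline within about a pixel. No gap was visible at the stop, and the bolt and knob were at the 22 mm position. None of my checks failed or disagreed. The forces are wrist readings, so the loads on the peg and stop were not measured directly. I saw no sign of the model or the other things being touched, but I took no final wide picture of the desk.

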